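# Hold the sprung lid of the conditioning box at the mark for the next item

### The arm

A 7-joint arm with a two-finger parallel gripper is mounted at the origin on a cart in front of the work surface, level with it; the furniture and walls round the work are solid. World frame = base frame: x ahead of the robot, y to its left, z up, the work surface at z = 0. Lengths are in m, angles in degrees, forces in N, time in s.
With the tool pointing down it reaches from about 0.425 to 0.875 m from the base axis. Payload 4.7 kg.
Tool frame: the origin (TCP) lies on the centre line of the jaws, within the pads' length; the fingertips stand env.nose_length ahead of it and the grasp point (between the pads) lies 8 mm behind it (env.nose_length is the distance from the TCP to the fingertips, in m); y points along the fingers, z is the direction in which the jaws open and shut, and the axes are right-handed (so a half turn about y gives the same grasp; the last joint's range is limited). The gripper opens to 87 mm and grips with 3 to 60 N. Pads are 19 mm wide; open, the fingers measure 117 mm over their backs; the gripper's body (75 mm by 190 mm) begins 51 mm behind the grasp point.
Start: joints at [73.86, 18.392, -4.016, 83.108, 1.295, 78.541, -3.26], TCP at [0.189, -0.622, 0.234] pointing down, gripper open.
Joint ranges: [-163.93, 163.93], [-17.29, 119.83], [-79.2, 71.16], [3.27, 140.29], [-89.18, 269.18], [5.43, 117.66], [-154.24, 154.24]. Speed limits (degrees/s): [147.25, 147.25, 180, 180, 180, 180, 180].

### API

Orientations are given as [roll, pitch, yaw] about the fixed x, y, z axes, in that order (R = Rz(yaw) Ry(pitch) Rx(roll)).
In Python, from cell import env, read_camera, camera_info, job, models gives the robot as it stands.
- The arm moves only by the tool move_arm, never from a script. Its argument "moves" is a list of rows, each a list of 6 numbers: the shift along the tool's x, y, z in mm, then the turn, a rotation vector about the tool's x, y, z in degrees. In form: [[x, y, z, ax, ay, az], ...]. A call has 1 to 20 rows; each row is the pose to reach, as a shift and turn from the pose commanded when the call began, along the tool's axes at that moment; what a row does not reach only later rows make up. A row lasts 1/12 s, in which the tool goes at most 41.7 mm and 7.16 degrees, less where a joint would pass 70% of its speed; a pose out of reach is approached as far as the arm can. A call with a gripper value outside its range is refused whole. "claw" is the finger opening in mm, from 0 to 87, set as the call begins (left out, the last holds). The fingers move at their own pace and stop on an object; "newtons" is the grip in N (left out, the last holds). Time passes only in rows, so rows that repeat a pose let the fingers close. It gives the time, the measured TCP pose, the force and the opening at its end, in the units of the state.
- env.get_obs(): the state, without advancing time (a new reading comes with each control period).
- read_camera(name): name is "scene" or "top" or "wrist"; returns (picture, depth): 384x512x3 uint8, red, green, blue; 384x512 float32, m along the optical axis (not along the pixel's ray), 0 where there is no reading.
- camera_info(name): a dict with "fx", "fy", "cx", "cy" (pixels), "distortion" ([k1, k2, p1, p2, k3] as OpenCV has them; the pictures are not rectified), "R" (3x3) and "t" (3): a world point X has camera coordinates R X + t. Camera axes: x right, y down, z forward; pixel columns grow to the right and rows downward; lengths in m; the calibration is good to about 2 mm. A picture is of the moment at which its call begins: read the wrist's pose just before it. camera_info takes no time and is no camera call; for the wrist camera it gives the pose at the moment of the call.
- job.sign_off(): hands the job in, once; it reports no verdict.
Trained networks look in the newest picture that a camera, given by its name, has taken for a name from the list of things; names that differ only in an ending like _2 or _b are one class to them, and where a whole thing is asked for, a point or a joint stands for the part that bears it (a point fixed in the world has none). Each returns a list of dicts, best first, with "score" (0 to 1); they miss things now and then, are a little off and sometimes report something else, mostly with a low value. They report only what shows in the picture. A call takes as long as a camera call. They do not tell look-alikes from the thing itself.
- models.spot_in(target, camera): "point" ([x, y, z] in m, in world coordinates, good to about 4 mm: the middle of the surface that is visible of it).
- models.cut_out(target, camera): "mask" (384x512 bool, what is visible of it).
The state is a dict: "time_s": time; "qpos": joint angles; "joint_velocities": joint speeds; "effort": joint torques, N m; "tool_pos": TCP position; "tool_rot": TCP orientation; "force": force on the tool from outside, world axes, zero at the start; "wrist_torque": the same for the moment, N m; "grip_width": finger opening in m.
Only numpy, scipy, OpenCV 4.12 (cv2) and the standard library are available. Lean on these libraries where they do the work, as an engineer would, in place of code of your own. Each camera call takes 0.05 s, during which the arm holds its last target.

### The job

A colleague is about to slip whatever stands on the round loading plate into the box. Take the spring-loaded lid by its bar handle and raise it until the red pointer is on the yellow mark if the wooden bung stands on the plate, or on the blue mark if the mug stands there. The spring would shut the lid again, so finish still holding the bar with the pointer steady on that mark, and leave the bung, the mug, the pencil and the gimlet where they are.

Things in the scene. Friction and masses are not known exactly. Their poses are not given: they have to be found in the camera images.
- vent_box: plywood box fixed to the bench, 180 (x) x 220 (y) x 90 mm high, open at the top and closed by the sprung lid; origin at the centre of its underside on the bench top, z up, its front (handle side) looks along its own -x. Beside its +y side, at y = 125 to 149 mm in its frame, stands a white curved scale strap of radius 195 mm about the hinge line, its top end 250 mm above the bench, with a yellow and a blue band
- lid (a joint): angle of the lid: 0 shut (lid level), grows as the front edge rises, stop at 0.96 rad. The pointer is mid yellow band at 0.349 rad (20 degrees) and mid blue band at 0.698 rad (40 degrees); each band is 8 degrees wide. A spring always pulls it shut: lifting at the bar takes about 4 N when shut and about 6 N at the blue mark
- lid_hinge (a point): middle of the lid's hinge line, which runs along the box's y axis; in the box frame at x = +98 mm, z = 95 mm. The lid is a 228 mm wide, 10 mm thick board that reaches 202 mm forward (-x) from it
- pull_bar (a point): bar handle above the lid's front edge, along the box's y axis: black round sleeve, 16 mm diameter, 84 mm long, posts 58 mm either side; origin mid-bar. Lid shut: 205 mm in front (-x) of and 50 mm above the hinge line, 37 mm clear above the lid. Swings with the lid about the hinge line; axes are the box's turned by the lid angle about y. The sleeve can turn between the fingers
- pointer (a point): tip of the red pointer, a 4 mm bar that sticks out of the lid's front corner on the +y side over the outer face of the scale strap; 203 mm from the hinge line, at y = 137 mm in the box frame
- yellow_mark (a point): centre of the yellow band on the scale strap, where the pointer is with the lid at 20 degrees (for the bung)
- blue_mark (a point): centre of the blue band on the scale strap, where the pointer is with the lid at 40 degrees (for the mug)
- load_plate: round loading plate lying flat on the bench to the right of the box: white disc with a green rim, 120 mm across, 1 mm thick; origin at its centre
- bung: pale tapered wooden bung, 50 mm across, 34 mm high, standing upright; origin under its centre. Stands either on the loading plate (within 20 mm of its centre) or beyond it (over 90 mm from it)
- mug: white enamel mug with a blue rim, 82 x 113 x 80 mm with its handle; origin at the middle of its underside, handle included. Stands on the loading plate when the bung does not, otherwise beyond the plate
- pencil: red pencil, 159 mm long, lying on the bench to the left of the box; to be left alone
- gimlet: gimlet with a wooden cross handle, 84 x 124 x 19 mm, lying on the bench to the left of the box; to be left alone
Not all that is in view belongs to the job. Several things look just like the bung: the one meant starts farthest to the robot's right. Leave any purple look-alike of the mug alone.

How it is judged:
By the outcome, as a careful person would: the job done as asked, in the order asked, and still so for the second after the job is handed in, while the arm keeps its last pose, push and grip.
It also fails if it takes over 32 s, if anything falls off the work surface, if the arm or the gripper's body presses on something with over 40 N, if the wrist force passes 120 N, or if a joint passes its speed limit or range.

## Working session

There is one attempt and no reset: what is moved stays moved. The work goes in short steps, Python scripts to look and compute and a tool call to move; the robot and the scene stay as the last step left them, time stands still between calls to the robot, and variables do not carry over. Pictures are saved under pics/ and viewed, and the job is handed in when it is done.

Besides the shell and the picture viewer there is one more tool, called in YAML: its name, and indented under it one key for each argument. move_arm: Moves the arm, as the interface text tells. Its arguments: {"type":"object","properties":{"moves":{"type":"array","items":{"type":"array","items":{"type":"number"}}},"claw":{"type":"number"},"newtons":{"type":"number"}},"required":["moves"]}

```bash
ls; mkdir -p pics; python3 - <<'E'
from cell import env, read_camera, camera_info, job, models
import cv2, numpy as np
o=env.get_obs(); print({k:np.round(v,3) for k,v in o.items()}, env.nose_length)
for c in ["scene","top"]:
    p,d=read_camera(c); cv2.imwrite(f"pics/{c}0.png",p[:,:,::-1]); np.savez(f"{c}0.npz",p=p,d=d)
    i=camera_info(c); print(c,{k:np.round(v,3).tolist() for k,v in i.items()})
E
```

```text
pics
{'time_s': np.float64(0.0), 'qpos': array([73.861, 18.439, -4.017, 83.176,  1.296, 78.541, -3.26 ]), 'joint_velocities': array([-0.059, -0.044, -0.003,  0.021,  0.029, -0.055, -0.07 ]), 'effort': array([ 1.0000e-03, -4.9129e+01, -4.0400e-01, -3.1253e+01, -6.4000e-02,
        4.4000e-02,  0.0000e+00]), 'tool_pos': array([ 0.189, -0.621,  0.232]), 'tool_rot': array([-9.0110e+01, -7.0000e-03, -1.6305e+02]), 'force': array([-0.715,  0.459,  0.686]), 'wrist_torque': array([-0.023, -0.031, -0.007]), 'grip_width': np.float64(0.087)} 0.011
scene {'fx': 357.29, 'fy': 357.29, 'cx': 255.646, 'cy': 192.389, 'distortion': [-0.042, 0.0, 0.0, 0.0, 0.0], 'R': [[-0.726, -0.688, 0.0], [-0.434, 0.458, -0.776], [0.534, -0.564, -0.631]], 't': [0.386, 0.352, 0.761]}
top {'fx': 499.574, 'fy': 499.574, 'cx': 252.699, 'cy': 196.391, 'distortion': [-0.033, 0.0, 0.0, 0.0, 0.0], 'R': [[0.003, -1.0, 0.008], [-0.982, -0.004, -0.189], [0.189, -0.007, -0.982]], 't': [-0.021, 0.561, 1.576]}
```

View pics/scene0.png

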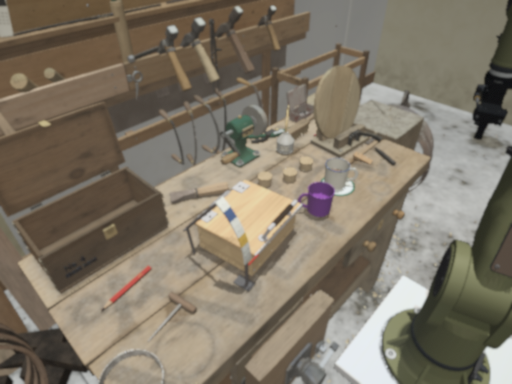

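View pics/top0.png

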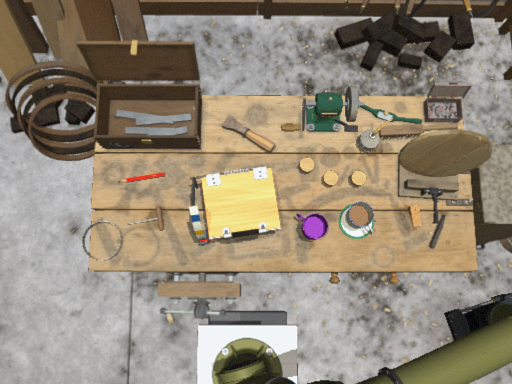

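```bash
python3 - <<'E'
from cell import env, read_camera, camera_info, job, models
import cv2, numpy as np
a=np.load("scene0.npz")['p'][:,:,::-1]; b=np.load("top0.npz")['p'][:,:,::-1]
x=cv2.resize(a[110:230,240:400],None,fx=4,fy=4,interpolation=cv2.INTER_CUBIC)
cv2.imwrite("pics/c1.png",x)
y=cv2.resize(b[120:250,270:450],None,fx=4,fy=4,interpolation=cv2.INTER_CUBIC)
cv2.imwrite("pics/c2.png",y)
cv2.imwrite("pics/c3.png",cv2.resize(b[150:260,170:300],None,fx=5,fy=5,interpolation=cv2.INTER_CUBIC))
cv2.imwrite("pics/c4.png",cv2.resize(a[170:300,170:310],None,fx=4,fy=4,interpolation=cv2.INTER_CUBIC))
E
```

```text
(no output)
```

View pics/c1.png

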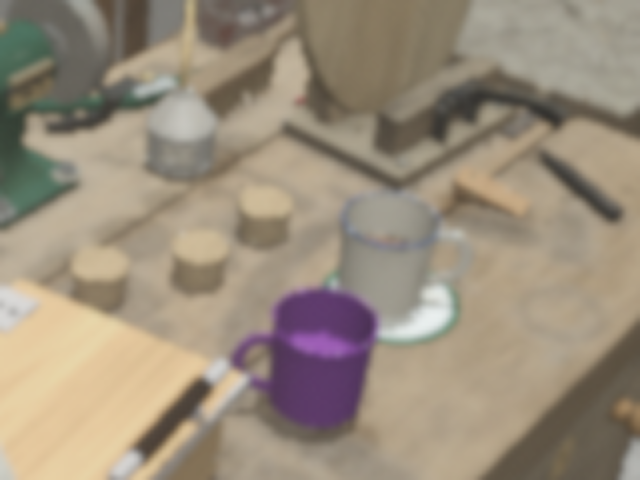

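View pics/c2.png

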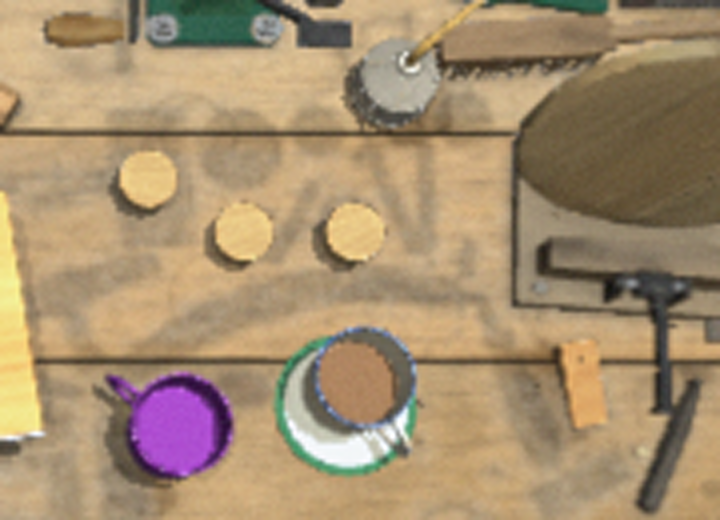

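View pics/c3.png

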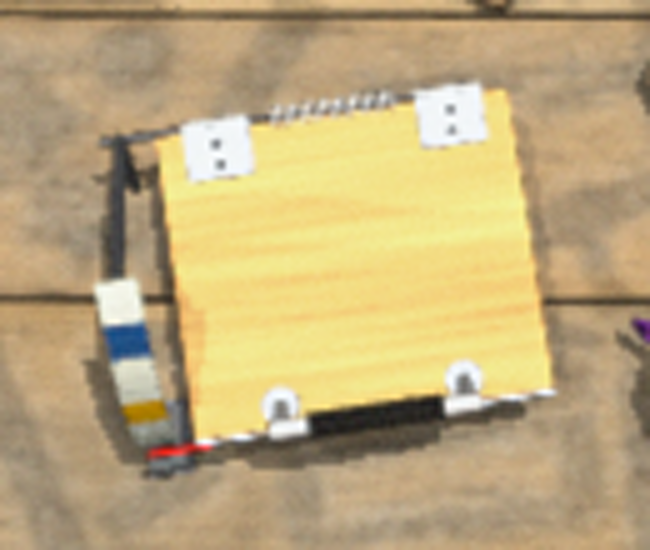

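View pics/c4.png

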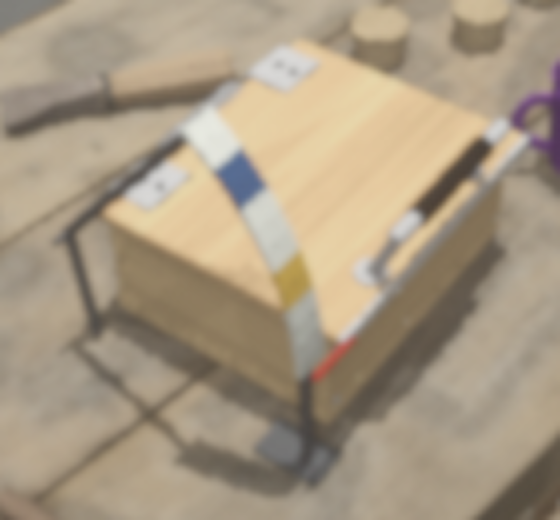

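```bash
cat > h.py <<'E'
import cv2, numpy as np
from cell import env, read_camera, camera_info, job, models
def world(u,v,d,i):
    K=np.array([[i['fx'],0,i['cx']],[0,i['fy'],i['cy']],[0,0,1]])
    n=cv2.undistortPoints(np.array([[u,v]],float).T.reshape(-1,1,2),K,np.array(i['distortion'])).reshape(-1,2)
    d=np.atleast_1d(d)[:,None]
    c=np.hstack([n*d,d]); return (c-np.array(i['t']))@np.array(i['R'])
def proj(X,i):
    K=np.array([[i['fx'],0,i['cx']],[0,i['fy'],i['cy']],[0,0,1]])
    return cv2.projectPoints(np.atleast_2d(np.array(X,float)),cv2.Rodrigues(np.array(i['R']))[0],np.array(i['t']),K,np.array(i['distortion']))[0].reshape(-1,2)
def plane(u,v,z,i):
    u=np.atleast_1d(u).astype(float);v=np.atleast_1d(v).astype(float)
    a=world(u,v,np.ones(len(u)),i);b=world(u,v,2*np.ones(len(u)),i)
    s=(z-a[:,2])/(b[:,2]-a[:,2]); return a+s[:,None]*(b-a)
E
python3 - <<'E'
from h import *
D=np.load("top0.npz");p=D['p'].astype(int);d=D['d'];i=camera_info("top")
m=np.zeros(d.shape,bool);m[222:245,225:266]=1
m&=p.sum(2)<120
v,u=np.nonzero(m);W=world(u,v,d[v,u],i);k=W[:,2]>0.12
W=W[k];print(len(W),W.mean(0),W.min(0),W.max(0))
v,u=v[k],u[k]
q=plane(u,v,0.15,i);c=q.mean(0);U,S,V=np.linalg.svd(q-c);print('bar',c,V[0],np.degrees(np.arctan2(V[0][1],V[0][0])),np.ptp((q-c)@V[0]))
# lid yellow
l=np.zeros(d.shape,bool);l[165:240,200:285]=1
l&=(p[:,:,0]>190)&(p[:,:,2]<150)&(p[:,:,0]-p[:,:,2]>60)
v,u=np.nonzero(l);W=world(u,v,d[v,u],i);k=(abs(W[:,2]-.1)<.02)
print(k.sum(),W[k].mean(0)); q=plane(u[k],v[k],0.1,i)[:,:2]
r=cv2.minAreaRect(q.astype(np.float32)*1000);print(r)
for t,c in [("pull_bar","top"),("pull_bar","scene"),("mug","top"),("bung","top"),("load_plate","top")]:
    read_camera(c); print(t,c,[(np.round(x['point'],3).tolist(),round(x['score'],2)) for x in models.spot_in(t,c)])
E
```

```text
74 [0.42677447 0.00658483 0.17103903] [ 0.25278843 -0.03167543  0.13941273] [0.43945857 0.04106708 1.65428206]
bar [0.42921317 0.00659483 0.15      ] [ 1.54216355e-01 -9.88037102e-01  3.61219513e-28] -81.1286497442217 0.07445723725744377
3790 [0.53076392 0.0211401  0.09914777]
((531.2188720703125, 21.79833221435547), (200.27294921875, 229.11898803710938), 8.61503791809082)
pull_bar top [([0.529, 0.025, 0.101], 0.79)]
pull_bar scene []
mug top [([0.468, -0.217, 0.037], 0.74), ([0.5, -0.368, 0.044], 0.71)]
bung top [([0.627, -0.269, 0.032], 0.74), ([0.672, -0.198, 0.037], 0.67), ([0.528, 0.035, 0.1], 0.55), ([0.628, -0.37, 0.036], 0.45), ([0.462, -0.336, 0.003], 0.31)]
load_plate top [([0.459, -0.336, 0.002], 0.97)]
```

Choice of object and goal. The top view shows these candidates:
- **White mug, blue rim:** (359,215), on the plate, and it matches the description.
- **Purple mug:** (315,227), a look-alike off the plate.
- **Bungs:** (307,166), (331,178) and (359,178). The rightmost one is about 170 mm off the plate.

The crop confirms the mug is on the plate, so the goal is **blue, 40°**. The bar (black sleeve) runs from top pixel (232,234) to (259,232), and world coordinates give a centre near (0.429, 0.006, 0.145) with box yaw about 8.7°.

```bash
cat >> h.py <<'E'
from scipy.spatial.transform import Rotation as Ro
def rel(p0,e0,p1,e1):
    A=Ro.from_euler('xyz',e0,degrees=True);B=Ro.from_euler('xyz',e1,degrees=True)
    return np.r_[A.inv().apply(np.array(p1)-p0)*1000,(A.inv()*B).as_rotvec(degrees=True)].round(1)
E
python3 - <<'E'
from h import *
p0=[.189,-.622,.234];e0=[-90,0,-163.05]
for f in np.linspace(0,1,10):
    az=np.radians(-73.1+f*74); r=.65+f*(.45-.65)
    print(rel(p0,e0,[r*np.cos(az),r*np.sin(az),.245],[-90,0,-163.05+81.75*f]).tolist())
E
```

```text
[0.0, -11.0, -0.1, 0.0, 0.0, 0.0]
[-89.8, -11.0, -28.7, 0.0, -9.1, 0.0]
[-171.5, -11.0, -69.1, 0.0, -18.2, 0.0]
[-243.5, -11.0, -119.8, 0.0, -27.2, 0.0]
[-304.8, -11.0, -178.6, 0.0, -36.3, 0.0]
[-354.5, -11.0, -243.8, 0.0, -45.4, 0.0]
[-392.2, -11.0, -313.0, 0.0, -54.5, 0.0]
[-417.6, -11.0, -384.5, 0.0, -63.6, 0.0]
[-431.0, -11.0, -456.0, 0.0, -72.7, 0.0]
[-433.0, -11.0, -525.7, -0.0, -81.8, 0.0]
```

move_arm:
  moves:
    - [-45, -11, -14, 0, -4.5, 0]
    - [-90, -11, -29, 0, -9, 0]
    - [-130, -11, -48, 0, -13.5, 0]
    - [-171, -11, -69, 0, -18, 0]
    - [-207, -11, -94, 0, -22.5, 0]
    - [-243, -11, -120, 0, -27, 0]
    - [-274, -11, -149, 0, -31.5, 0]
    - [-305, -11, -179, 0, -36, 0]
    - [-330, -11, -211, 0, -41, 0]
    - [-354, -11, -244, 0, -45.5, 0]
    - [-374, -11, -278, 0, -50, 0]
    - [-392, -11, -313, 0, -54.5, 0]
    - [-405, -11, -349, 0, -59, 0]
    - [-418, -11, -385, 0, -63.5, 0]
    - [-425, -11, -420, 0, -68, 0]
    - [-431, -11, -456, 0, -73, 0]
    - [-433, -11, -500, 0, -77, 0]
    - [-433, -11, -526, 0, -81.8, 0]
    - [-433, -11, -526, 0, -81.8, 0]
    - [-433, -11, -526, 0, -81.8, 0]
  claw: 60
  newtons: 40

```text
time_s: 2.27
tool_pos: [0.4502, 0.0091, 0.245]
tool_rot: [-89.9, -0.1, -81.1]
force: [1.1, -1.1, -0.1]
grip_width: 0.06
```

```bash
python3 - <<'E'
from h import *
o=env.get_obs();print(o['qpos'].round(1),o['tool_pos'],o['tool_rot'],o['time_s'])
p,d=read_camera("wrist");cv2.imwrite("pics/w1.png",p[:,:,::-1]);np.savez("w1.npz",p=p,d=d)
i=camera_info("wrist");print({k:np.round(v,3).tolist() for k,v in i.items()})
import pickle;pickle.dump(i,open('w1i.pkl','wb'))
print(proj([[.429,.006,.145],[.631,.037,.095]],i))
p,d=read_camera("scene");cv2.imwrite("pics/s1.png",p[:,:,::-1])
E
```

```text
[ 37.9  -6.5 -39.  107.7  -4.1  77.3   8.8] [0.45015771 0.00908054 0.24503795] [-89.9446134   -0.11741467 -81.05378599] 2.2667
{'fx': 302.445, 'fy': 302.445, 'cx': 252.78, 'cy': 192.42, 'distortion': [-0.021, 0.0, 0.0, 0.0, 0.0], 'R': [[0.988, 0.152, -0.001], [0.147, -0.953, 0.264], [0.04, -0.261, -0.964]], 't': [-0.445, -0.095, 0.385]}
[[229.84441656 192.84218405]
 [432.33254579 180.06515265]]
```

View pics/w1.png

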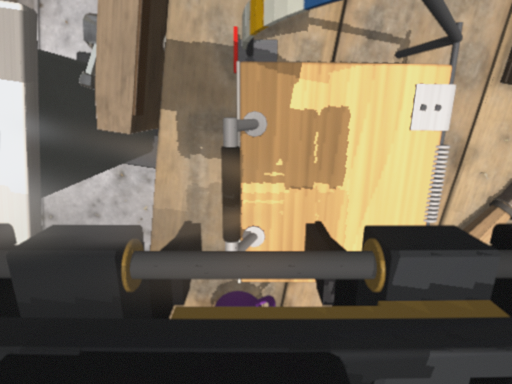

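View pics/s1.png

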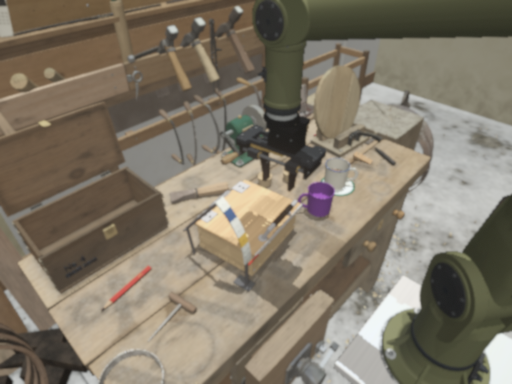

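```bash
python3 - <<'E'
from h import *
import pickle
i=camera_info("scene");w=pickle.load(open('w1i.pkl','rb'))
T=[[.450,.009,.245],[.45,.009,.137],[.429,.006,.145],[.45,.009,.30]]
print(proj(T,i).round(),proj(T,w).round())
print(-np.array(w['R']).T@w['t'])
D=np.load('w1.npz');p=D['p'].astype(int);d=D['d']
m=np.zeros(d.shape,bool);m[145:245,215:248]=1;m&=p.sum(2)<150
v,u=np.nonzero(m);q=world(u,v,d[v,u],w);k=(abs(q[:,2]-.147)<.012);q=q[k]
print(len(q),q.mean(0),np.median(q,0),q.min(0),q.max(0)); c=q.mean(0);V=np.linalg.svd(q-c)[2][0];print(V,np.percentile((q-c)@V,[1,99]))
E
```

```text
[[278. 180.]
 [276. 214.]
 [284. 215.]
 [279. 160.]] [[255. 242.]
 [254. 191.]
 [230. 193.]
 [257. 305.]]
[0.43811228 0.07745426 0.39613812]
112 [0.42908678 0.02775819 0.1508725 ] [0.42952219 0.04294078 0.15105722] [ 0.41779263 -0.00213763  0.14776321] [0.43711046 0.04637848 0.15366557]
[ 0.2104206  -0.9775351  -0.01217799] [-0.01822623  0.02881436]
```

```bash
python3 - <<'E'
from h import *
import pickle
w=pickle.load(open('w1i.pkl','rb'))
D=np.load('w1.npz');p=D['p'].astype(int)
for r in (155,175,195,215,232):
    print(r,[int(x) for x in p[r,214:250].sum(1)])
m=np.zeros(p.shape[:2],bool);m[140:245,215:248]=1;m&=p.sum(2)<150
v,u=np.nonzero(m)
q=plane(u,v,.147,w);c=q.mean(0);V=np.linalg.svd(q-c)[2][0];t=(q-c)@V;print(c,(q.min(0)+q.max(0))/2,np.degrees(np.arctan2(V[1],V[0])),np.percentile(t,[0.5,99.5]))
E
```

```text
155 [321, 322, 326, 325, 324, 321, 300, 242, 192, 187, 182, 186, 184, 187, 179, 177, 175, 177, 179, 174, 171, 170, 167, 166, 161, 185, 267, 313, 346, 377, 414, 418, 417, 411, 408, 410]
175 [485, 486, 480, 470, 461, 456, 438, 341, 237, 200, 203, 205, 209, 211, 212, 215, 215, 215, 216, 217, 221, 222, 224, 227, 223, 233, 273, 319, 356, 398, 427, 424, 420, 414, 412, 408]
195 [426, 422, 422, 423, 429, 435, 427, 375, 267, 184, 176, 178, 176, 175, 175, 171, 170, 167, 174, 178, 164, 152, 155, 148, 142, 161, 284, 456, 536, 560, 570, 564, 556, 550, 546, 537]
215 [428, 433, 439, 434, 426, 423, 421, 409, 330, 256, 238, 243, 247, 248, 250, 254, 252, 257, 253, 258, 257, 253, 255, 259, 251, 274, 356, 450, 514, 541, 542, 542, 535, 527, 522, 515]
232 [430, 425, 420, 420, 421, 416, 415, 398, 328, 235, 199, 192, 197, 194, 197, 199, 199, 199, 196, 192, 195, 195, 189, 182, 177, 186, 237, 293, 327, 341, 357, 373, 371, 370, 366, 355]
[0.42893168 0.02699149 0.147     ] [0.42736618 0.02153593 0.147     ] 102.15187782194991 [-0.02939187  0.01888042]
```

move_arm:
  moves:
    - [0, 0, -10, 0, 0, 0]
    - [0, 20, -20, 0, 0, 0]
    - [0, 50, -20, 0, 0, 0]
    - [0, 80, -20, 0, 0, 0]
    - [0, 95, -20, 0, 0, 0]
    - [0, 108, -20, 0, 0, 0]
    - [0, 108, -20, 0, 0, 0]
    - [0, 108, -20, 0, 0, 0]

```text
time_s: 3.03
tool_pos: [0.4304, 0.0033, 0.1362]
tool_rot: [-90.1, 0.1, -81.4]
force: [-0.1, 0.6, 0.0]
grip_width: 0.0599
```

move_arm:
  moves:
    - [0, 0, 0, 0, 0, 0]
    - [0, 0, 0, 0, 0, 0]
    - [0, 0, 0, 0, 0, 0]
    - [0, 0, 0, 0, 0, 0]
    - [0, 0, 0, 0, 0, 0]
    - [0, 0, 0, 0, 0, 0]
  claw: 5
  newtons: 40

```text
time_s: 3.53
tool_pos: [0.4307, 0.0045, 0.1368]
tool_rot: [-90.0, -0.0, -81.2]
force: [-1.1, 0.2, 0.2]
grip_width: 0.0277
```

move_arm:
  moves:
    - [0, 0, 0, 0, 0, 0]
    - [0, 0, 0, 0, 0, 0]
    - [0, 0, 0, 0, 0, 0]
    - [0, 0, 0, 0, 0, 0]

```text
time_s: 3.87
tool_pos: [0.4317, 0.0047, 0.1368]
tool_rot: [-89.8, -0.0, -81.2]
force: [6.3, 1.2, -2.0]
grip_width: 0.0148
```

```bash
python3 - <<'E'
from h import *
o=env.get_obs();print(o['tool_pos'],o['tool_rot'],o['force'],o['grip_width'])
p,d=read_camera("wrist");cv2.imwrite("pics/w2.png",p[:,:,::-1])
# lift arc, tool frame (y down, z = box +x): bar rel hinge rotate
for a in np.arange(0,41,2.5):
    t=np.radians(a); x,z=-205,50
    X=x*np.cos(t)+z*np.sin(t); Z=-x*np.sin(t)+z*np.cos(t)
    print(a,round(-(Z-z),1),round(X-x,1))
E
```

```text
[0.43173697 0.00473287 0.13680839] [-8.98401640e+01 -9.49746455e-03 -8.12469195e+01] [ 6.31795293  1.23038943 -1.95239983] 0.014816977303442043
0.0 -0.0 0.0
2.5 -8.9 2.4
5.0 -17.7 5.1
7.5 -26.3 8.3
10.0 -34.8 11.8
12.5 -43.2 15.7
15.0 -51.4 19.9
17.5 -59.3 24.5
20.0 -67.1 29.5
22.5 -74.6 34.7
25.0 -82.0 40.3
27.5 -89.0 46.3
30.0 -95.8 52.5
32.5 -102.3 59.0
35.0 -108.5 65.8
37.5 -114.5 72.8
40.0 -120.1 80.1
```

View pics/w2.png

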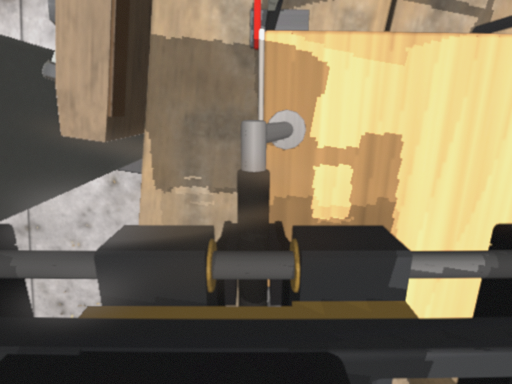

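move_arm:
  moves:
    - [0, -4, 2, 0, 0, 0]
    - [0, -9, 3.4, 0, 0, 0]
    - [0, -17.7, 6, 0, 0, 0]
    - [0, -26.3, 9.3, 0, 0, 0]
    - [0, -34.8, 12.8, 0, 0, 0]
    - [0, -43, 16.7, 0, 0, 0]
    - [0, -51.4, 21, 0, 0, 0]
    - [0, -59.3, 25.5, 0, 0, 0]
    - [0, -67, 30.5, 0, 0, 0]
    - [0, -67, 30.5, 0, 0, 0]
    - [0, -67, 30.5, 0, 0, 0]

```text
time_s: 4.83
tool_pos: [0.4592, 0.0088, 0.2038]
tool_rot: [-90.3, -0.0, -81.3]
force: [-5.8, -2.1, -2.4]
grip_width: 0.0148
```

```bash
python3 - <<'E'
from h import *
o=env.get_obs();print(o['qpos'].round(1),o['tool_pos'],o['tool_rot'],o['force'],o['grip_width'],o['wrist_torque'])
p,d=read_camera("scene");cv2.imwrite("pics/s3.png",cv2.resize(p[130:290,170:330,::-1],None,fx=3.7,fy=3.7,interpolation=cv2.INTER_CUBIC))
E
```

```text
[ 37.5  -2.9 -40.2 109.9  -1.9  72.6   6.6] [0.45920177 0.00880221 0.20379765] [-9.02657087e+01 -5.07071557e-03 -8.12642702e+01] [-5.75378263 -2.09824052 -2.38070673] 0.014839912415217081 [-0.33604373  1.21884503 -0.10194527]
```

View pics/s3.png

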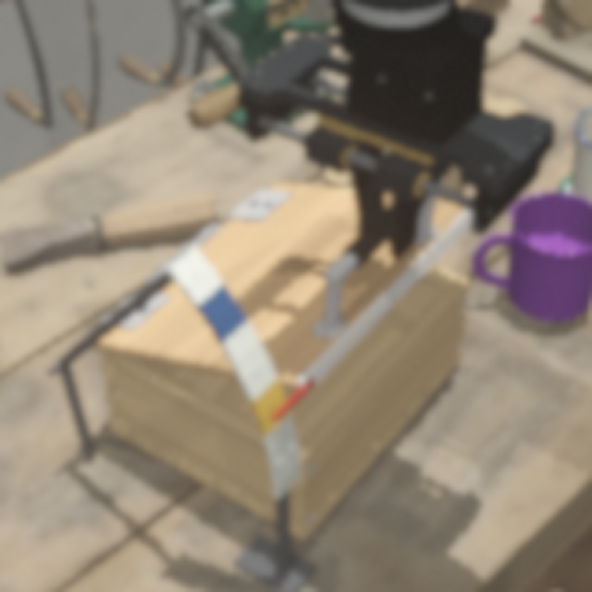

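move_arm:
  moves:
    - [0, -7.5, 4.2, 0, 0, 0]
    - [0, -15, 9.8, 0, 0, 0]
    - [0, -22, 15.8, 0, 0, 0]
    - [0, -28.7, 22, 0, 0, 0]
    - [0, -35.2, 28.5, 0, 0, 0]
    - [0, -41.4, 35.3, 0, 0, 0]
    - [0, -47.4, 42.3, 0, 0, 0]
    - [0, -50.5, 46, 0, 0, 0]
    - [0, -53, 49.5, 0, 0, 0]
    - [0, -53, 49.5, 0, 0, 0]
    - [0, -53, 49.5, 0, 0, 0]
    - [0, -53, 49.5, 0, 0, 0]

```text
time_s: 5.88
tool_pos: [0.5069, 0.016, 0.2586]
tool_rot: [-90.5, -0.1, -81.3]
force: [-15.0, -2.8, 8.5]
grip_width: 0.0148
```

```bash
python3 - <<'E'
from h import *
o=env.get_obs();print(o['qpos'].round(1),o['tool_pos'],o['tool_rot'],o['force'],o['grip_width'],o['wrist_torque'])
p,d=read_camera("scene");np.savez("s4.npz",p=p,d=d);cv2.imwrite("pics/s4.png",cv2.resize(p[130:290,170:330,::-1],None,fx=3.7,fy=3.7,interpolation=cv2.INTER_CUBIC))
p,d=read_camera("top");np.savez("t4.npz",p=p,d=d);cv2.imwrite("pics/t4.png",cv2.resize(p[140:260,170:330,::-1],None,fx=4,fy=4,interpolation=cv2.INTER_CUBIC))
p,d=read_camera("wrist");cv2.imwrite("pics/w4.png",p[:,:,::-1])
def pt(a,r=203,y=137,c=np.array([.631,.037]),yaw=8.7):
    t=np.radians(a);x,z=-r,0
    X=-r*np.cos(t);Z=.095+r*np.sin(t)/1000
    q=np.radians(yaw);e=np.array([np.cos(q),np.sin(q)]);n=np.array([-e[1],e[0]])
    return np.r_[c+e*X/1000+n*y/1000,Z]
for a in (36,38,40,42,44): print(a,pt(a).round(3),proj(pt(a),camera_info('scene')).round(1),proj(pt(a),camera_info('top')).round(1))
E
```

```text
[ 35.8   2.6 -41.5  99.3   1.8  79.2   2.7] [0.50685906 0.01596034 0.25862099] [-9.04547550e+01 -6.80828673e-02 -8.12955794e+01] [-14.99247314  -2.79135485   8.52253673] 0.014772475418528457 [-0.64954721  3.6606385   0.0147147 ]
36 [0.448 0.148 0.214] [[237.  219.1]] [[195.6 224. ]]
38 [0.452 0.148 0.22 ] [[235.3 216.5]] [[195.2 222.3]]
40 [0.457 0.149 0.225] [[233.6 213.8]] [[194.8 220.5]]
42 [0.461 0.15  0.231] [[231.8 211.2]] [[194.4 218.6]]
44 [0.466 0.15  0.236] [[229.9 208.5]] [[194.  216.7]]
```

View pics/s4.png

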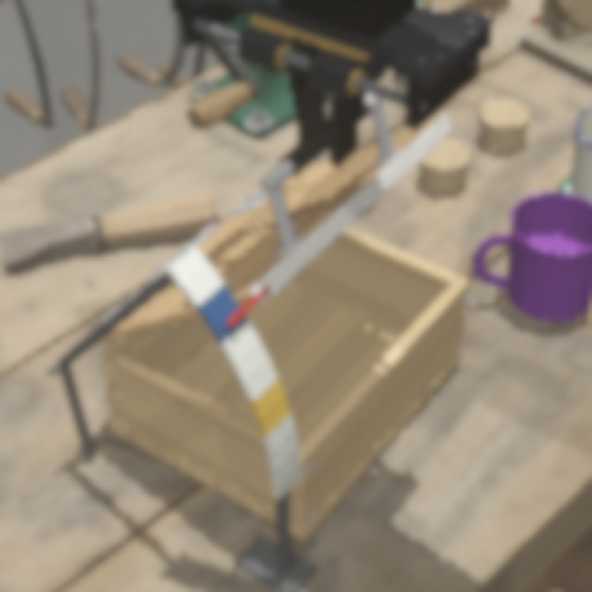

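View pics/t4.png

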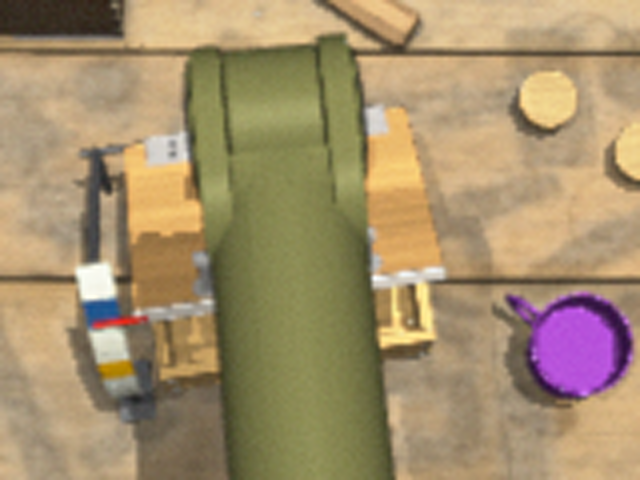

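View pics/w4.png

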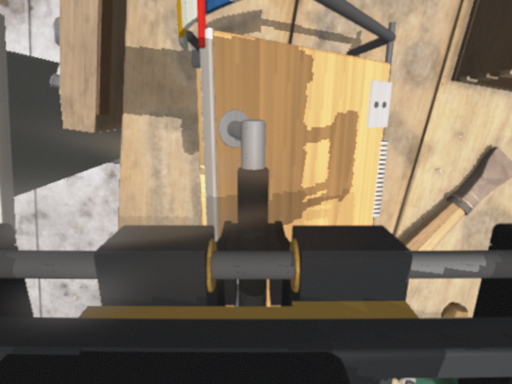

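```bash
cat >> h.py <<'E'
def pt(a,r=203,y=137,c=np.array([.631,.037]),yaw=8.7):
    t=np.radians(a);X=-r*np.cos(t);Z=.095+r*np.sin(t)/1000
    q=np.radians(yaw);e=np.array([np.cos(q),np.sin(q)]);n=np.array([-e[1],e[0]])
    return np.r_[c+e*X/1000+n*y/1000,Z]
E
python3 - <<'E'
from h import *
S=[]
for f,c,off in (("s4.npz","scene",(170,130)),("t4.npz","top",(170,140))):
    p=np.load(f)['p'];i=camera_info(c)
    im=cv2.resize(p[190:240,185:260] if c=="scene" else p[200:240,180:230],None,fx=10,fy=10,interpolation=cv2.INTER_CUBIC)
    o=(185,190) if c=="scene" else (180,200)
    im=im[:,:,::-1].copy()
    for a,r,col in [(16,195.5,(0,255,255)),(24,195.5,(0,255,255)),(36,195.5,(0,255,0)),(44,195.5,(0,255,0)),(37,203,(255,0,255)),(40,203,(0,0,255))]:
        q=proj([pt(a,r,125 if r<200 else 133),pt(a,r,149 if r<200 else 137)],i)
        q=((q-o)*10+5).astype(int); cv2.line(im,tuple(map(int,q[0])),tuple(map(int,q[1])),col,1)
    cv2.imwrite(f"pics/m_{c}.png",im)
E
```

```text
(no output)
```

View pics/m_scene.png

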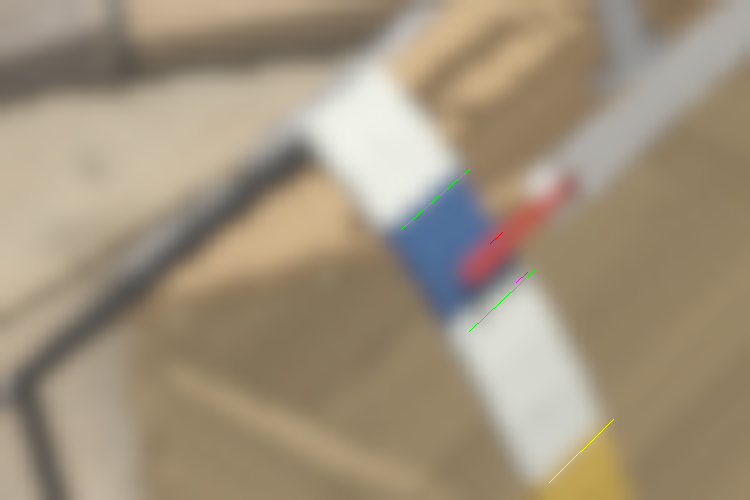

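View pics/m_top.png

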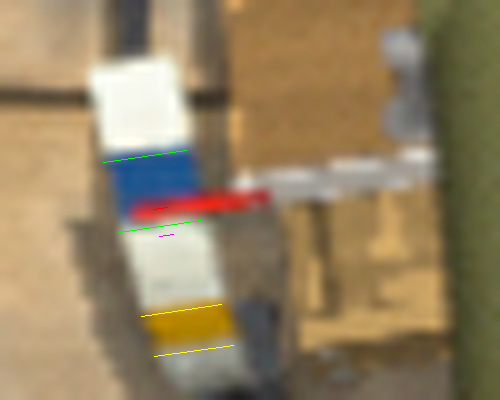

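move_arm:
  moves:
    - [0, -2, 0.5, 0, 0, 0]
    - [0, -4, 1, 0, 0, 0]
    - [0, -4, 1, 0, 0, 0]
    - [0, -4, 1, 0, 0, 0]
    - [0, -4, 1, 0, 0, 0]
    - [0, -4, 1, 0, 0, 0]

```text
time_s: 6.53
tool_pos: [0.5098, 0.0164, 0.2613]
tool_rot: [-90.2, -0.0, -81.3]
force: [-7.1, -1.5, -2.0]
grip_width: 0.0147
```

```bash
python3 - <<'E'
from h import *
o=env.get_obs();print(o['tool_pos'],o['tool_rot'],o['force'],o['grip_width'],o['joint_velocities'].round(2))
for c in ("scene","top"):
    p,d=read_camera(c)
    im=cv2.resize(p[190:240,185:260] if c=="scene" else p[200:240,180:230],None,fx=10,fy=10,interpolation=cv2.INTER_CUBIC)
    cv2.imwrite(f"pics/n_{c}.png",im[:,:,::-1])
E
```

```text
[0.5098096  0.01638147 0.26125922] [-9.01756895e+01 -2.05754079e-02 -8.12878867e+01] [-7.12323505 -1.46895184 -1.9563604 ] 0.014694699513051761 [ 0.11  0.03  0.01 -0.02 -0.04  0.04  0.03]
```

View pics/n_scene.png

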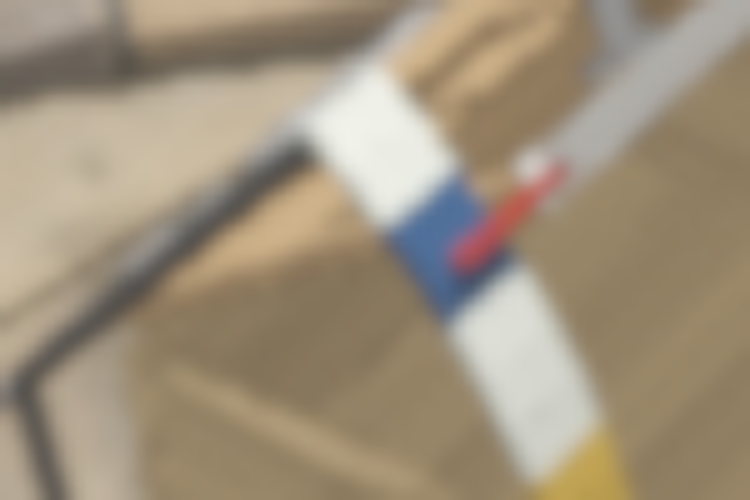

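View pics/n_top.png

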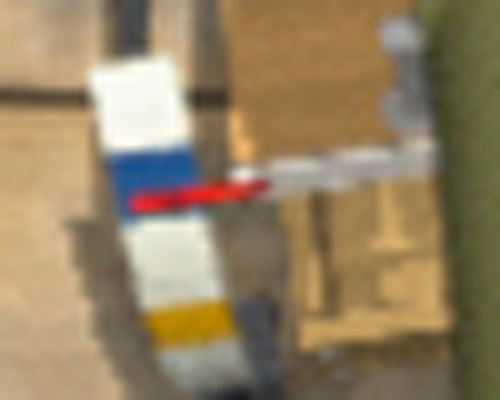

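move_arm:
  moves:
    - [0, 0, 0, 0, 0, 0]
    - [0, 0, 0, 0, 0, 0]
    - [0, 0, 0, 0, 0, 0]
    - [0, 0, 0, 0, 0, 0]
    - [0, 0, 0, 0, 0, 0]
    - [0, 0, 0, 0, 0, 0]
    - [0, 0, 0, 0, 0, 0]
    - [0, 0, 0, 0, 0, 0]
    - [0, 0, 0, 0, 0, 0]
    - [0, 0, 0, 0, 0, 0]

```text
time_s: 7.47
tool_pos: [0.5098, 0.0164, 0.2612]
tool_rot: [-90.2, -0.0, -81.3]
force: [-6.7, -1.8, -1.3]
grip_width: 0.0147
```

```bash
python3 - <<'E'
from h import *
o=env.get_obs();print(o['tool_pos'],o['tool_rot'],o['force'],o['grip_width'])
for c in ("scene","top"):
    p,d=read_camera(c);cv2.imwrite(f"pics/e_{c}.png",p[:,:,::-1])
p=p.astype(int);q=np.load('t4.npz')['p'].astype(int);q0=np.load('top0.npz')['p'].astype(int)
def red(p):
    m=np.zeros(p.shape[:2],bool);m[205:240,188:208]=1;m&=(p[:,:,0]>150)&(p[:,:,1]<100)&(p[:,:,2]<100);v,u=np.nonzero(m);return u.mean(),v.mean()
print(red(q),red(p))
for n,s in (("right things",np.s_[150:240,295:380]),("left things",np.s_[165:255,80:175])): print(n,abs(p[s]-q0[s]).mean())
E
```

```text
[0.50980479 0.01640303 0.26124981] [-9.01764229e+01 -2.00993299e-02 -8.12839755e+01] [-6.73584911 -1.77261678 -1.33500121] 0.014739265808604239
(np.float64(200.2), np.float64(219.9)) (np.float64(199.11111111111111), np.float64(219.0))
right things 7.373420479302832
left things 7.893021442495127
```

View pics/e_scene.png

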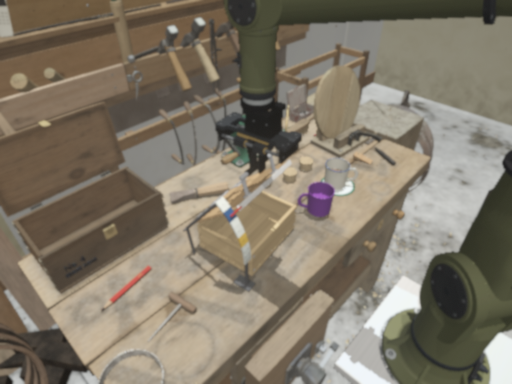

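View pics/e_top.png

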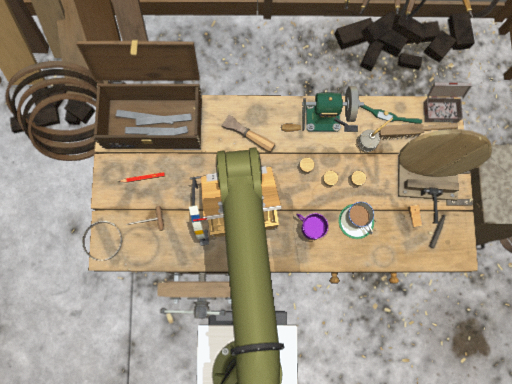

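```bash
python3 -c "
from cell import job
print(job.sign_off())"
```

```text
the job is handed in; nothing more can be done
None
```

The white, blue-rimmed mug was on the loading plate, so I raised the lid to the blue mark. The arm is still gripping the bar there with 40 N, and I handed the job in at about 7.5 s.

**Choosing the mark:** the bung farthest to the right stands well off the plate, about 170 mm from it. I ignored the purple mug and the other two bungs.

**Last checks:**
- **Pointer:** it lies on the blue band. It looks slightly below mid-band in the camera pictures; corrected for viewing angle, I estimate 39.5 to 40.5° against the 40° mark. The model I drew over the pictures was off by up to about 1 pixel, so this is good to roughly 1°.
- **Steadiness:** the measured arm position moved by no more than about 0.1 mm over the last 0.9 s.
- **Force:** about 7 N at the wrist, mostly the spring. It reached about 17 N in one reading during the lift, because the path ran a few millimetres off the lid's arc, and I corrected that.
- **Other objects:** the mug, bung, pencil and gimlet appear unmoved when comparing the first and last top views by eye. A pixel comparison of those areas showed small differences, which I take to be noise and shadow.

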